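Index the decorating wheel to the next hole

ROBOT

A 6-joint arm with a two-finger parallel gripper is mounted at the origin on the work surface. World frame = base frame: x ahead of the robot, y to its left, z up, the work surface at z = 0. Lengths are in m, angles in rad, forces in N, time in s.
With the tool pointing down it reaches from about 0.3 to 0.875 m from the base axis. Payload 4.2 kg.
Tool frame: the origin (TCP) lies on the centre line of the jaws, within the pads' length; the fingertips stand 19 mm ahead of it and the grasp point (between the pads) is the TCP (manip.tips_ahead is the distance from the TCP to the fingertips, in m); z points along the fingers, y is the line along which they close (so a half turn about z gives the same grasp; the last joint's range is limited). The gripper opens to 85 mm and grips with 20 to 120 N. Pads are 22 mm wide; open, the fingers measure 114 mm over their backs; the gripper's body (76 mm by 85 mm) begins 54 mm behind the grasp point. The pads swing forward as they close: fully open they stand 13 mm farther back than shut.
Start: joints at [1.295, 0.32, 1.565, -0, 1.257, -0.02], TCP at [0.145, 0.556, 0.25] pointing down, gripper open.
Joint ranges: [-3.11, 3.11], [-0.84, 2.01], [0.21, 2.61], [-1.34, 4.49], [0.05, 2.63], [-2.56, 2.56]. Speed limits (rad/s): [2.57, 2.57, 3.14, 3.14, 3.14, 3.14].

INTERFACE

Orientations are given as a 3x3 rotation matrix whose columns are the frame's x, y, z axes.
In Python, from station import sensors, camera, manip gives the robot as it stands.
- The arm moves only by the shell command python3 -m creep 'ROWS' [FORCE]. ROWS is text: rows parted by semicolons, each of 7 numbers parted by spaces: the shift along the tool's x, y, z in m, then the turn, a rotation vector about the tool's x, y, z in rad, then the opening, from -1 (shut) to 1 (fully open), so that 0 is half open. In form: x y z ax ay az jaw; .... A call has 1 to 20 rows; each row shifts and turns the commanded pose from where the row before left it, along the tool's axes as they then stand; what a row does not reach is not made up. A row lasts 1/12 s, in which the tool goes at most 41.7 mm and 7.16 degrees, less where a joint would pass 70% of its speed; a pose out of reach is approached as far as the arm can. A call with a gripper value outside its range is refused whole. The fingers move at their own pace and stop on an object; FORCE is the grip in N (left out, the last holds). Time passes only in rows, so rows that do not move let the fingers close. It gives the time, the measured TCP pose, the force, the opening and the grip force at its end, in the units of the state.
- sensors.get_obs(): the state, without advancing time (a new reading comes with each control period).
- camera(name): name is "scene" or "top"; returns a dict with "frame" (384x512x3 uint8, red, green, blue), "fx", "fy", "cx", "cy" (pixels), "k1" (the pictures are not rectified: a ray, as slopes to the right and down, at radius r is drawn at 1 + k1 r^2 times it, then the intrinsics apply), "R" (3x3) and "t" (3): a world point X has camera coordinates R X + t. Camera axes: x right, y down, z forward; pixel columns grow to the right and rows downward; lengths in m; the calibration is good to about 2 mm. A picture is of the moment at which its call begins. There is no depth.
- manip.job_done(): hands the job in; it is judged then, once.
The state is a dict: "time": time; "q": joint angles; "joint_vel": joint speeds; "joint_torque": joint torques, N m; "position": TCP position; "tool_rot": TCP orientation; "contact_force": force on the tool from outside, world axes, zero at the start; "ft_torque": the same for the moment, N m; "gripper_width": finger opening in m; "gripper_force": force on a finger pad.
Only numpy, scipy, OpenCV 4.12 (cv2) and the standard library are available. Lean on these libraries where they do the work, as an engineer would, in place of code of your own. Each camera call takes 0.05 s, during which the arm holds its last target. There are 200 camera calls.

TASK

The next blank panel of the clay bowl is due: with a fingertip press the red button of the wheel's index plunger in until it lets go, turn the wheel clockwise (seen from above) to the very next hole, and let the plunger spring fully home there. Do not force the plunger; the bowl rides round on the wheel and must not be touched, lifted or shifted on it, and everything else on the bench stays where it is.

Things in the scene. Friction and masses are not known exactly. Their poses are not given: they have to be found in the camera images.
- stand: Fixed iron stand of the decorating wheel (banding wheel): round foot 184 mm across, column, and a fixed steel index plate 294 mm across (faces 102 and 108 mm above the bench) with 8 equally spaced holes (45 degrees apart, 14 mm wide, on a circle of 134 mm radius), each with a red dot inside it. Origin on the wheel's axis at bench level; z up.
- wheel_center (a point): Centre of the turning wheel head's top face, on the wheel's axis, 127 mm above the bench. The head is an aluminium disc 236 mm across just above the index plate; a forked steel arm on its rim carries the plunger, so button and wheel turn together.
- index_wheel (a joint): Angle of the wheel head in rad: 0 at the start (plunger in its first hole, about 0.008 rad of play either way), growing clockwise seen from above; one hole is 0.785 rad. It needs a push of 1 to 2 N at the button, stays where it is left, and cannot turn while the plunger is in a hole.
- index_plunger (a joint): Plunger travel in m: 0 home (sprung up in a hole), 0.014 at the stop. Its pin points up into the hole from below; pressing the button down draws it out, free from about 0.011. Spring: 3 N to start, 8 N at the stop. Between holes the pin rides under the plate at about 0.011 by itself; let go at a hole it springs home, centring itself from up to 0.035 rad (5 mm) off.
- button_top (a point): Middle of the button's flat top, 161 mm above the bench when the plunger is home; it is 164 mm from the wheel's axis and moves down as it is pressed and round with the wheel. Presses act straight down; a pressing fingertip also carries the wheel round by friction.
- button: The red button on top of the plunger: a round cap 40 mm across at its foot, sloping in to a flat top 28 mm across, 9 mm high; origin at the centre of its underside. Under it stands a fixed steel sleeve 29 mm across whose top is 138 mm above the bench.
- bowl: Loose grey leather-hard clay bowl, 142 mm across the rim and 68 mm high, standing centred on the wheel head (its rim 195 mm above the bench), white slip dots on five of its eight panels; origin under its centre.
- jar_blue: Underglaze jar with a blue lid, 54 mm across, 62 mm high, standing near the wheel; origin under its centre.
- jar_yellow: The same jar with a yellow lid.
- jar_green: The same jar with a green lid.
- slip_bottle: White bottle with a red cap, 58 mm across, 145 mm high; origin under its centre.
- bisque_cup: Pale fired cup, 80 mm across, 85 mm high; origin under its centre.
- brush_pot: Blue pot 80 mm across, 90 mm high, with brushes standing in it up to 177 mm; origin under its centre.
There are look-alikes about, which are no part of the job. What is shaped like the bowl but blue is not meant.

How it is judged:
On the way, in this order (a step that is already met when the one before it is completed fails the run):
1. the plunger is pressed in until it is free of its first hole (value of joint index_plunger above 0.01 m and value of joint index_wheel below 0.3 rad).
2. the wheel is at the next hole clockwise and the plunger has sprung home in it (value of joint index_wheel between 0.755 and 0.815 rad and value of joint index_plunger below 0.0025 m), for 0.2 s.
At the end, for the whole second after the job is handed in: The wheel stands one hole (45 degrees, within 1.7) clockwise of where it began, the plunger is home there (pressed in less than 2.5 mm), and the bowl rests upright on the wheel within 10 mm of its centre (all of step 2 and z of bowl in the frame of stand between 0.124 and 0.13 m and horizontal distance between bowl and wheel_center below 0.01 m and angle between bowl's own z axis and vertical below 0.05 rad and linear speed of bowl below 0.02 m/s); the robot touches nothing.
It fails at once if the wheel is turned the other way, or on more than half way to the hole after the next (value of joint index_wheel above 1.18 rad or value of joint index_wheel below -0.08 rad).
It fails at once if the bowl is touched (contact force between any of the fingers, the arm and bowl above 0.5 N).
It fails at once if the bowl is lifted, tipped or shifted on the wheel (z of bowl in the frame of stand above 0.135 m or angle between bowl's own z axis and vertical above 0.15 rad or horizontal distance between bowl and wheel_center above 0.012 m).
It fails at once if the plunger is forced (more than 40 N on the button) (contact force between the fingers and button above 40 N).
It fails at once if a jar, the slip bottle, the cup or the brush pot is moved by more than 15 mm (distance of any of jar_blue, jar_yellow, jar_green, slip_bottle, bisque_cup, brush_pot from where it was at the start of the episode above 0.015 m).
It also fails if it takes over 35 s, if anything falls off the work surface, if the arm or the gripper's body presses on something with over 40 N, if the wrist force passes 120 N, or if a joint passes its speed limit or range.

## Working session

There is one attempt and no reset: what is moved stays moved. The work goes in short steps, Python scripts to look and compute and a shell command to move; the robot and the scene stay as the last step left them, time stands still between calls to the robot, and variables do not carry over. Pictures are saved under pics/ and viewed, at most 10 in all, crops included, and the job is handed in when it is done.

```bash
mkdir -p pics; python3 - <<'E'
from station import sensors,camera,manip
import cv2
for n in("scene","top"):
    c=camera(n);cv2.imwrite(f"pics/{n}0.png",cv2.resize(c["frame"][:,:,::-1],(800,600)))
    print(n,c["fx"],c["fy"],c["cx"],c["cy"],c["k1"],c["R"].tolist(),c["t"])
o=sensors.get_obs();print(o["position"],o["tool_rot"],o["time"],manip.tips_ahead,o["gripper_width"])
E
```

```text
scene 382.3089524227149 382.3089524227149 259.23442735529835 197.01701993497085 -0.06472069497148986 [[0.12788328849378547, 0.9917887388927469, -0.0009807800723262091], [0.8602471033517456, -0.11141407138959933, -0.4975558520119371], [-0.4935795636966209, 0.06278536534837008, -0.8674313876031493]] [-0.03091095 -0.42944111  1.49650475]
top 402.41585160809024 402.41585160809024 255.4783684800556 193.03165758774585 -0.11908178065190862 [[-0.00707693652413978, -0.9999646908744791, -0.00453144278798986], [-0.9931556835421441, 0.007556921353640225, -0.11655334052523363], [0.11658346888547053, 0.0036755875669646407, -0.9931740959361898]] [-0.04044298  0.59656745  1.3190393 ]
[0.14538542 0.55593316 0.24959765] [[-9.67466708e-01  2.52998042e-01 -3.98809909e-04]
 [ 2.52998356e-01  9.67465637e-01 -1.43976647e-03]
 [ 2.15767843e-05 -1.49382438e-03 -9.99998884e-01]] 0.1 0.019 0.08585474085591871
```

View pics/scene0.png

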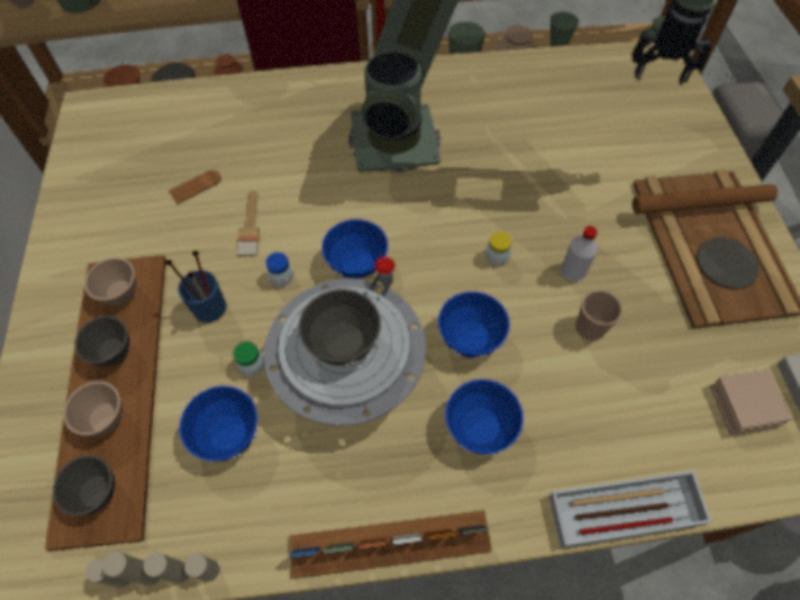

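View pics/top0.png

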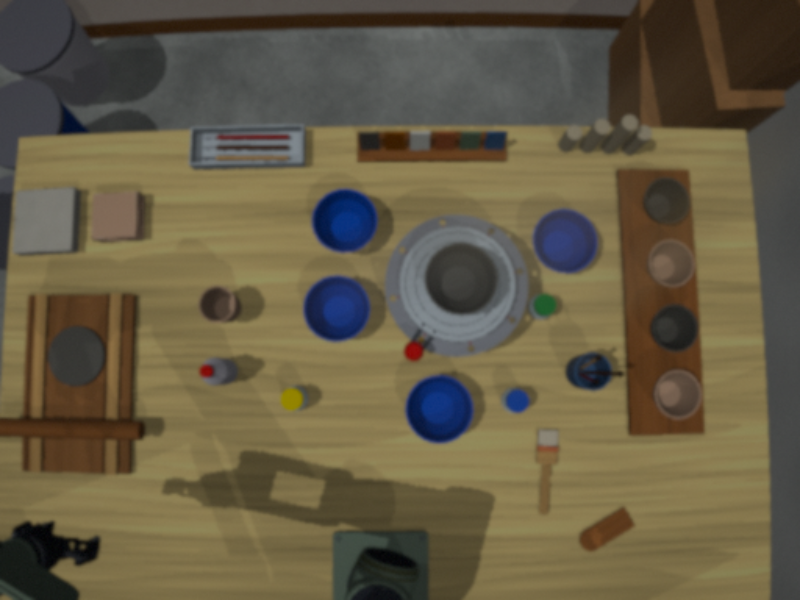

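The red button is at (414,351) in top and (385,265) in scene. The other red thing, the slip bottle's cap, is at (207,371) in top and (590,232) in scene. The first one fits, because it sits on the forked arm at the rim of the wheel that carries the grey bowl. I'll confirm this in an enlarged crop and measure it.

```bash
cat > h.py <<'E'
import numpy as np,cv2
from station import sensors,camera,manip
def ray(c,u,v):
    K=np.array([[c["fx"],0,c["cx"]],[0,c["fy"],c["cy"]],[0,0,1.]])
    p=cv2.undistortPoints(np.array([[[u,v]]],float),K,np.array([c["k1"],0,0,0.]))[0,0]
    R=np.array(c["R"]);return -R.T@np.array(c["t"]),R.T@np.array([p[0],p[1],1])
def atz(c,u,v,z):
    o,d=ray(c,u,v);return o+d*(z-o[2])/d[2]
def red(c,u,v,w=20):
    f=c["frame"].astype(int);m=(f[:,:,0]>90)&(f[:,:,0]>2.2*f[:,:,1])&(f[:,:,0]>2.2*f[:,:,2])
    ys,xs=np.nonzero(m);k=(abs(xs-u)<w)&(abs(ys-v)<w);return xs[k].mean(),ys[k].mean(),k.sum()
E
python3 - <<'E'
from h import *
s=.64
ims=[]
for n,(u,v) in dict(scene=(385,265),top=(414,351)).items():
    c=camera(n);a,b,k=red(c,u*s,v*s);print(n,a,b,k,atz(c,a,b,.157))
    x,y={"scene":(221,224),"top":(293,183)}[n]
    ims.append(cv2.resize(c["frame"][y-55:y+55,x-66:x+66,::-1],None,fx=6,fy=6,interpolation=2)[:, :]);
    print(n,x-66,y-55)
cv2.imwrite("pics/c1.png",cv2.resize(ims[0],(792,600)) if 0 else ims[0][:600])
cv2.imwrite("pics/c2.png",ims[1][:600])
cv2.imwrite("pics/c12.png",cv2.resize(cv2.hconcat(ims),(800,333)))
E
```

```text
scene 245.96907216494844 169.5463917525773 97 [ 0.48768435 -0.07059169  0.157     ]
scene 155 169
top 264.25961538461536 224.41346153846155 104 [ 0.4858809 -0.0712273  0.157    ]
top 227 128
```

View pics/c2.png

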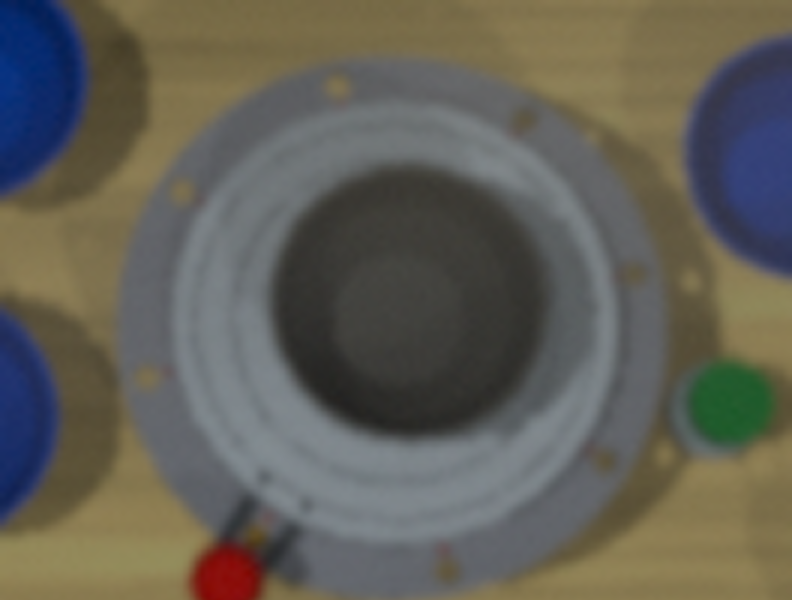

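The crop confirms the red button on the forked arm at crop (227,577). The wheel disc is centred near crop (394,320), with the plate edge at x 118–667 and y 57–598. The next hole clockwise is at crop (148,377), on the left.

```bash
python3 - <<'E'
from h import *
c=camera("top")
f=lambda x,y,z:atz(c,227+x/6-.4,128+y/6-.4,z)[:2]
W=[f(394.5,320,.127),f(392.5,327.5,.108),f(408,300,.195)];print(W)
B=np.array([.4868,-.0709]); 
for w in W: d=B-w;print(np.linalg.norm(d),np.degrees(np.arctan2(d[1],d[0])))
h=f(148,377,.105);d=h-W[0];print(h,np.linalg.norm(d),np.degrees(np.arctan2(d[1],d[0])))
w=np.mean(W[:2],axis=0);d=B-w;d*=.164/np.linalg.norm(d);w=B-d
a0=np.arctan2(d[1],d[0])
for k in range(0,50,5):
    a=a0-np.radians(k);print(k,w+.164*np.array([np.cos(a),np.sin(a)]))
o=sensors.get_obs();R=o["tool_rot"]
print(R.T@(np.r_[B,.215]-o["position"]))
E
```

```text
[array([ 0.62287962, -0.16146113]), array([ 0.621652  , -0.16201491]), array([ 0.62285291, -0.16229861])]
0.16345941466033942 146.35619373181729
0.16274823570833577 145.95444141144162
0.16390271826514416 146.1072976279461
[ 0.59646402 -0.03170054] 0.13242203222003077 101.50657529862667
0 [ 0.4868 -0.0709]
5 [ 0.49527893 -0.059376  ]
10 [ 0.50472997 -0.04863484]
15 [ 0.51508121 -0.03875827]
20 [ 0.52625386 -0.02982144]
25 [ 0.53816288 -0.02189239]
30 [ 0.55071765 -0.01503145]
35 [ 0.56382262 -0.00929084]
40 [ 0.57737805 -0.00471424]
45 [ 0.59128077 -0.0013365 ]
[-0.48890577 -0.52020045  0.03533205]
```

```bash
python3 -m creep '-.012 -.013 0 0 0 0 -1;-.024 -.026 0 0 0 0 -1;-.0267 -.0284 0 0 0 0 -1;-.0267 -.0284 0 0 0 0 -1;-.0267 -.0284 0 0 0 0 -1;-.0267 -.0284 0 0 0 0 -1;-.0267 -.0284 0 0 0 0 -1;-.0267 -.0284 0 0 0 0 -1;-.0267 -.0284 0 0 0 0 -1;-.0267 -.0284 0 0 0 0 -1;-.0267 -.0284 0 0 0 0 -1;-.0267 -.0284 0 0 0 0 -1;-.0267 -.0284 0 0 0 0 -1;-.0267 -.0284 0 0 0 0 -1;-.0267 -.0284 0 0 0 0 -1;-.0267 -.0284 0 0 0 0 -1;-.0267 -.0284 0 0 0 0 -1;-.0267 -.0284 0 0 0 0 -1;-.026 -.027 .01 0 0 0 -1;0 0 .01 0 0 0 -1' 40
python3 - <<'E'
from h import *
o=sensors.get_obs();R=o["tool_rot"];print(o["q"],o["gripper_width"],o["contact_force"])
print(R.T@(np.r_[.4868,-.0709,.19]-o["position"]))
E
```

```text
time: 1.92
position: [0.4906, -0.0761, 0.2303]
tool_rot: [[-0.966, 0.258, 0.004], [0.258, 0.966, -0.003], [-0.005, -0.002, -1.0]]
contact_force: [1.1, 0.6, -1.1]
gripper_width: 0.0002
gripper_force: 0.0
[-0.17573688  0.20874897  1.77290835 -0.00249093  1.15501781 -1.48486306] 0.00021098799226618932 [ 1.12968351  0.6024355  -1.07460144]
[0.00521658 0.0041473  0.04027122]
```

```bash
python3 -m creep '.002 .002 .012 0 0 0 -1;.002 .002 .012 0 0 0 -1;.001 0 .01 0 0 0 -1;0 0 .004 0 0 0 -1;0 0 0 0 0 0 -1;0 0 0 0 0 0 -1'
python3 - <<'E'
from h import *
o=sensors.get_obs();R=o["tool_rot"]
print(R.T@(np.r_[.4868,-.0709,.18]-o["position"]))
for n in("scene","top"):
    c=camera(n);K=c["R"]@np.r_[.4868,-.0709,.165]+c["t"];u=int(c["cx"]+c["fx"]*K[0]/K[2]);v=int(c["cy"]+c["fy"]*K[1]/K[2])
    cv2.imwrite(f"pics/{n}2.png",cv2.resize(c["frame"][v-40:v+40,u-40:u+40,::-1],None,fx=5,fy=5,interpolation=2))
cv2.imwrite("pics/b2.png",cv2.hconcat([cv2.imread("pics/scene2.png"),cv2.imread("pics/top2.png")]))
E
```

```text
time: 2.42
position: [0.4834, -0.0656, 0.1925]
tool_rot: [[-0.968, 0.253, 0.0], [0.253, 0.968, 0.0], [-0.0, 0.0, -1.0]]
contact_force: [0.9, -0.4, 0.5]
gripper_width: 0.0002
gripper_force: 0.0
[-0.00466852 -0.00427981  0.01247008]
```

View pics/b2.png

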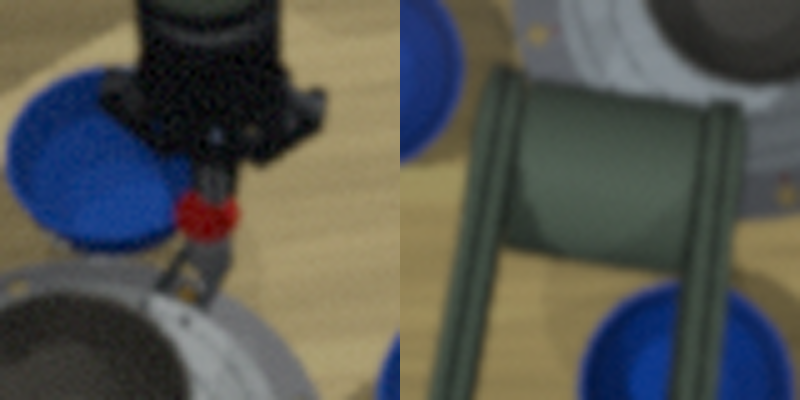

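The scene view shows the shut fingertips just above the red button and slightly off centre, at crop (215,185) against (208,215). I'll centre them, press and watch the force.

```bash
python3 -m creep '-.0025 -.002 .003 0 0 0 -1;-.0022 -.0023 .003 0 0 0 -1;0 0 .003 0 0 0 -1;0 0 0 0 0 0 -1;0 0 .004 0 0 0 -1;0 0 .003 0 0 0 -1;0 0 .003 0 0 0 -1;0 0 .003 0 0 0 -1;0 0 0 0 0 0 -1;0 0 0 0 0 0 -1;0 0 0 0 0 0 -1'
```

```text
time: 3.43
position: [0.4871, -0.0712, 0.1708]
tool_rot: [[-0.967, 0.253, 0.001], [0.253, 0.967, -0.0], [-0.001, 0.0, -1.0]]
contact_force: [-0.2, -0.3, 5.5]
gripper_width: 0.0002
gripper_force: 2.7
```

```bash
python3 -m creep '0 0 .002 0 0 0 -1;0 0 .0015 0 0 0 -1;0 0 0 0 0 0 -1;0 0 0 0 0 0 -1;0 0 0 0 0 0 -1;0 0 0 0 0 0 -1;-.0026 .0066 0 0 0 0 -1;-.0027 .0067 0 0 0 0 -1;-.0032 .0064 0 0 0 0 -1;-.0032 .0064 0 0 0 0 -1;0 0 0 0 0 0 -1;0 0 0 0 0 0 -1;0 0 0 0 0 0 -1'
python3 - <<'E'
from h import *
c=camera("scene");r=red(c,246,165,30);print(r,atz(c,*r[:2],.144));print(sensors.get_obs()["position"])
cv2.imwrite("pics/s3.png",cv2.resize(c["frame"][110:250,160:340,::-1],None,fx=4,fy=4,interpolation=2))
E
```

```text
time: 4.52
position: [0.5057, -0.0486, 0.1677]
tool_rot: [[-0.968, 0.253, 0.003], [0.253, 0.968, 0.0], [-0.003, 0.001, -1.0]]
contact_force: [0.3, 0.3, 6.4]
gripper_width: 0.0002
gripper_force: 3.3
(np.float64(254.1), np.float64(178.45), np.int64(20)) [ 0.51305463 -0.04994906  0.144     ]
[ 0.50565925 -0.04858637  0.16768706]
```

View pics/s3.png

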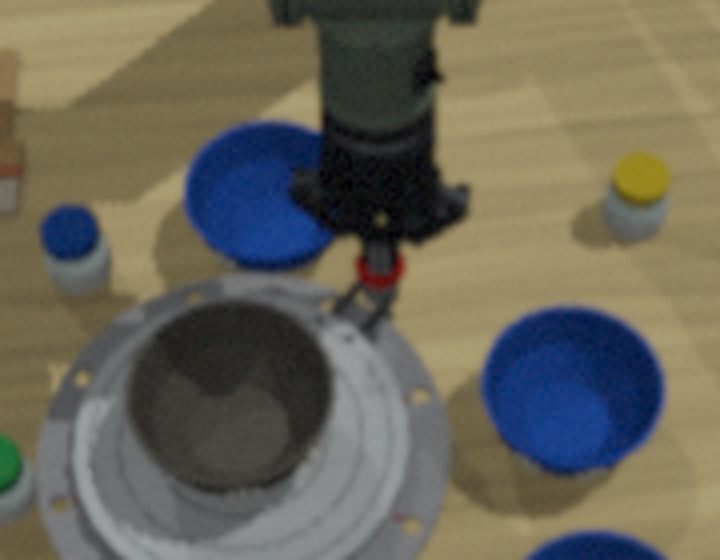

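The picture shows the wheel following: the button at crop (380,265) is under the finger, and its old hole at (330,300) is uncovered. I'll carry on.

```bash
python3 -m creep '-.0037 .0061 0 0 0 0 -1;-.0038 .0061 0 0 0 0 -1;-.0042 .0058 0 0 0 0 -1;-.0043 .0057 0 0 0 0 -1;-.0047 .0054 0 0 0 0 -1;-.0048 .0053 0 0 0 0 -1;-.0052 .0049 0 0 0 0 -1;-.0052 .0049 0 0 0 0 -1;-.0056 .0045 0 0 0 0 -1;-.0056 .0044 0 0 0 0 -1;0 0 0 0 0 0 -1;0 0 0 0 0 0 -1;0 0 0 0 0 0 -1'
python3 - <<'E'
from h import *
c=camera("scene");r=red(c,270,190,30);print(r,atz(c,*r[:2],.146));print(sensors.get_obs()["position"])
cv2.imwrite("pics/s4.png",cv2.resize(c["frame"][150:250,190:310,::-1],None,fx=6,fy=6,interpolation=2))
E
```

```text
time: 5.65
position: [0.565, -0.0092, 0.1678]
tool_rot: [[-0.968, 0.253, 0.004], [0.253, 0.968, 0.0], [-0.003, 0.001, -1.0]]
contact_force: [1.0, 0.1, 6.9]
gripper_width: -0.0001
gripper_force: 3.2
(np.float64(269.44827586206895), np.float64(193.86206896551724), np.int64(29)) [ 0.57152677 -0.01310168  0.146     ]
[ 0.56489698 -0.00926205  0.1678509 ]
```

View pics/s4.png

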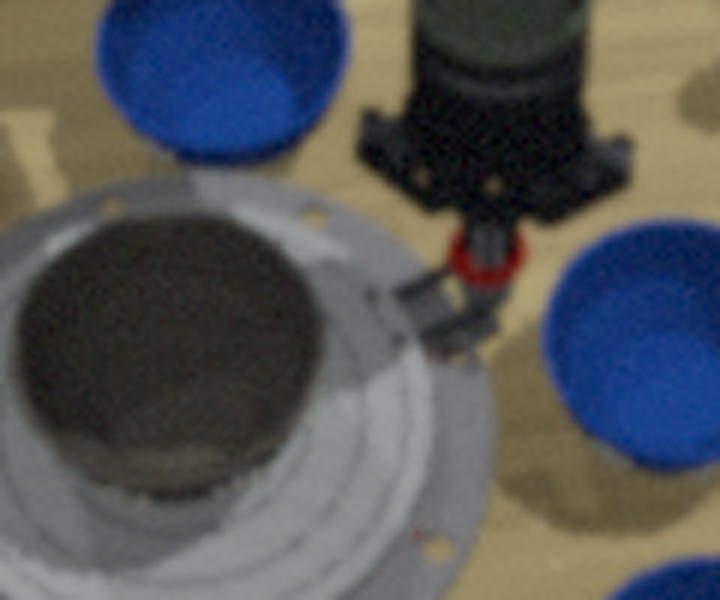

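The button at crop (487,255) is still centred under the finger and the next hole shows just ahead at (460,355). About 10° is left. After that I'll ease up, and if the force holds, the pin is entering the hole.

```bash
python3 -m creep '-.006 .004 0 0 0 0 -1;-.006 .0039 0 0 0 0 -1;-.0063 .0034 0 0 0 0 -1;-.0063 .0034 0 0 0 0 -1;0 0 0 0 0 0 -1;0 0 0 0 0 0 -1;0 0 0 0 0 0 -1;0 0 -.002 0 0 0 -1;0 0 -.002 0 0 0 -1;0 0 -.002 0 0 0 -1;0 0 0 0 0 0 -1;0 0 0 0 0 0 -1;0 0 0 0 0 0 -1'
```

```text
time: 6.78
position: [0.592, -0.0015, 0.1735]
tool_rot: [[-0.967, 0.253, 0.002], [0.253, 0.967, -0.0], [-0.002, 0.001, -1.0]]
contact_force: [1.3, -1.0, 5.7]
gripper_width: 0.0
gripper_force: 2.6
```

The force is still there at 6.5 mm of travel, so the pin is in the hole. I'll let go and rise.

```bash
python3 -m creep '0 0 -.003 0 0 0 -1;0 0 -.003 0 0 0 -1;0 0 -.003 0 0 0 -1;0 0 -.006 0 0 0 -1;0 0 -.015 0 0 0 -1;0 0 -.025 0 0 0 -1;0 0 -.025 0 0 0 -1;.03 0 0 0 0 0 -1;.035 0 0 0 0 0 -1;.035 0 0 0 0 0 -1;.035 0 0 0 0 0 -1;.035 0 0 0 0 0 -1;.03 0 0 0 0 0 -1;.02 0 0 0 0 0 -1;0 0 0 0 0 0 -1;0 0 0 0 0 0 -1'
python3 - <<'E'
from h import *
W=np.array([.6231,-.1623]);P=[]
for n in("scene","top"):
    c=camera(n);q=c["R"]@np.r_[.591,-.0013,.157]+c["t"];u,v=c["cx"]+c["fx"]*q[0]/q[2],c["cy"]+c["fy"]*q[1]/q[2]
    r=red(c,u,v,15)
    P.append(ray(c,*r[:2]));d=atz(c,*r[:2],.157)[:2];e=d-W;print(n,r,d,np.linalg.norm(e),146.2-np.degrees(np.arctan2(e[1],e[0])))
    u,v=int(u),int(v);P[-1]=P[-1];cv2.imwrite(f"pics/{n}5.png",cv2.resize(c["frame"][v-50:v+50,u-40:u+40,::-1],None,fx=5,fy=5,interpolation=2))
A=np.c_[P[0][1],-P[1][1]];s=np.linalg.lstsq(A,P[1][0]-P[0][0],rcond=None)[0];print(P[0][0]+s[0]*P[0][1])
cv2.imwrite("pics/b5.png",cv2.hconcat([cv2.imread("pics/scene5.png"),cv2.imread("pics/top5.png")]))
E
```

```text
time: 8.12
position: [0.3776, 0.0545, 0.2531]
tool_rot: [[-0.968, 0.252, 0.001], [0.252, 0.968, 0.0], [-0.001, 0.0, -1.0]]
contact_force: [0.5, -0.0, -0.5]
gripper_width: 0.0001
gripper_force: 0.0
scene (np.float64(274.94392523364485), np.float64(197.20560747663552), np.int64(107)) [ 5.90556606e-01 -5.38936219e-04] 0.16500216441287044 44.82497035249766
top (np.float64(241.12121212121212), np.float64(191.2020202020202), np.int64(99)) [ 0.5878826  -0.00136625] 0.16474203390070788 43.85644643138755
[ 5.88473306e-01 -9.70469713e-05  1.53294905e-01]
```

View pics/b5.png

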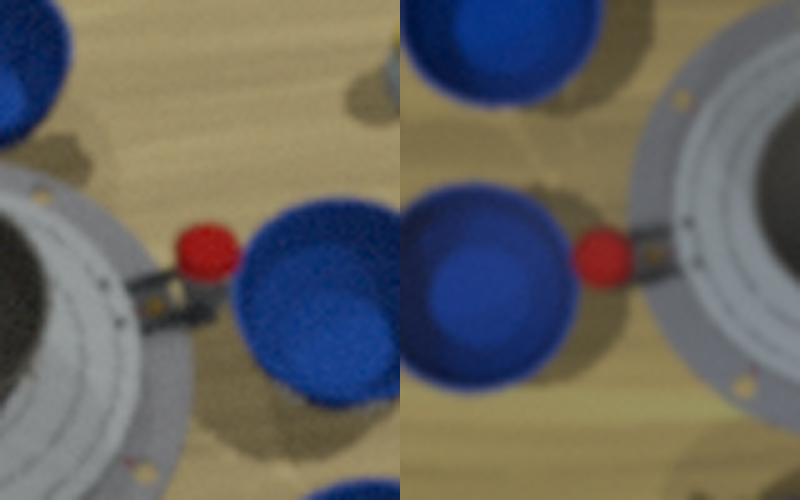

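The button at (207,253) in the left crop and (605,257) in the right sits over the next hole. It has turned about 44–45°, the cap stands up again, and the hand is clear.

```bash
python3 -c "
from station import manip;print(manip.job_done())"
```

```text
the job is handed in; nothing more can be done
None
```

The wheel is turned one hole clockwise (about 44–45° in the camera images), the plunger has sprung home there, the bowl was never reached for, and the job is handed in; no verdict came back.

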